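Roll the steel column into the V-block

TASK

Without gripping or lifting it, gently push the steel column by its side with the fingers so that it rolls along the bench, up the ramp and down into the groove of the V-block. Then push it gently endwise along the groove until it is against the stop plate, leave it lying there, and do not disturb the other things on the bench.

Things in the scene. Friction and masses are not known exactly. Their poses are not given: they have to be found in the camera images.
- column: Plain round bright-steel bar, 40 mm in diameter, 180 mm long, about 0.3 kg, lying on the bench right of the V-block, free to roll. Origin: mid-length, on its axis (20 mm above the bench at the start). x axis: along its length; y and z turn as it rolls. Ends flat and alike; either may meet the stop. It rolls easily if pushed at or below mid-height; pushed higher up, it jams against the bench.
- vblock: Solid aluminium V-block, fixed, 160 mm long (x -80 to +80 mm), back at y = +62 mm. Origin: on the bench under the groove's bottom, half way along. Its x axis runs along the groove to the stop plate, away from the robot give or take 0.35 rad; its y axis points across the groove, away from the ramp, to the robot's left. The groove's near end (x = -80 mm) is open.
- lip (a point): Top edge between ramp and groove, half way along, at x = 0, y = -16, z = 15 mm of the V-block, same axes. The ramp, 160 mm wide, rises evenly to it from the bench at y = -90 mm. Behind it the 100-degree groove runs down to its bottom (y = 0, z = 2 mm); the groove's far face rises at 40 degrees to a flat top 38 mm high at y = +43 mm.
- stop_face (a point): Middle of the stop plate's inner face at the far end of the groove: x = +80, y = 0, z = 28.1 mm of the V-block, same axes. The plate is 10 mm thick and 52 mm high, from y = -29 to +55 mm. With the column against it, the column's other end stands 20 mm out of the open end of the groove, more before.
- seat (a point): Where the column's middle (its origin) lies when it is seated in the groove and against the stop: fixed to the V-block at x = -10, y = 0, z = 28.1 mm of its frame, with the same axes.
- timer: Bystander: white bench timer, 62x66x20 mm, lying left of the work; origin at the centre of its underside.
- weigh_boat: Bystander: white weighing boat, 60x85x20 mm, lying near the front edge at the left; origin at the centre of its underside.
- cassette: Bystander: flat grey gel cassette, 80x100x7 mm, lying near the front edge at the left; origin at the centre of its underside.
- pipette: Bystander: pipette, 246 mm long, 41 mm wide, 28 mm high, lying left of the work; origin under its middle.
- beaker: Bystander: small clear beaker, 50 mm across, 70 mm high, standing behind the work; origin at the centre of its underside.
- petri: Bystander: petri dish, 91 mm across, 16 mm high, lying at the front right; origin at the centre of its underside.

How it is judged:
On the way, in this order (a step that is already met when the one before it is completed fails the run):
1. the column is rolling along the bench or up the ramp (angular speed of column above 0.15 rad/s and y of column in the frame of vblock below -0.025 m), for 0.1 s.
2. the column lies in the groove (y of column in the frame of seat between -0.004 and 0.004 m and z of column in the frame of seat below 0.003 m and angle between the x axis of column and the x axis of vblock, either way round below 0.05 rad), for 0.2 s.
At the end, for the whole second after the job is handed in: The column lies at rest in the groove (its middle within 4 mm of the groove's centre plane and 3 mm of its seated height, parallel to the groove within 0.05 rad) with its end within 4 mm of the stop plate (all of step 2 and z of column in the frame of seat above -0.004 m and x of column in the frame of seat above -0.004 m and linear speed of column below 0.01 m/s); the robot touches nothing.
It fails at once if the column was lifted or carried ((height (world z) of column above 0.032 m and y of column in the frame of vblock below -0.11 m) or (height (world z) of column above 0.05 m and y of column in the frame of vblock below 0 m) or height (world z) of column above 0.066 m).
It fails at once if the column was squeezed or rammed (over 50 N) (contact force between the fingers and column above 50 N).
It fails at once if another thing on the bench was moved by more than 15 mm (distance of any of timer, weigh_boat, cassette, pipette, beaker, petri from where it was at the start of the episode above 0.015 m).
It also fails if it takes over 53 s, if anything falls off the work surface, if the arm or the gripper's body presses on something with over 40 N, if the wrist force passes 120 N, or if a joint passes its speed limit or range.

ROBOT

A 7-joint arm with a two-finger parallel gripper is mounted at the origin on a cart in front of the work surface, level with it; the furniture and walls round the work are solid. World frame = base frame: x ahead of the robot, y to its left, z up, the work surface at z = 0. Lengths are in m, angles in rad, forces in N, time in s.
With the tool pointing down it reaches from about 0.425 to 0.925 m from the base axis. Payload 6.8 kg.
Tool frame: the origin (TCP) lies between the finger pads; the fingertips stand 17 mm ahead of it and the grasp point (between the pads) lies 2 mm behind it; x points along the fingers, y is the direction in which the jaws open and shut, and the axes are right-handed (so a half turn about x gives the same grasp; the last joint's range is limited). The gripper opens to 85 mm and grips with 20 to 120 N. Pads are 22 mm wide; open, the fingers measure 114 mm over their backs; the gripper's body (76 mm by 85 mm) begins 54 mm behind the grasp point. The pads swing forward as they close: fully open they stand 13 mm farther back than shut.
Start: joints at [-1.253, 0.477, 0.022, 1.555, -0.011, 1.109, -0.083], TCP at [0.279, 0.615, 0.225] pointing down, gripper open.
Joint ranges: [-2.96, 2.96], [-0.34, 2.1], [-1.41, 1.46], [0.24, 2.44], [-1.37, 4.51], [0.17, 1.92], [-2.96, 2.96]. Speed limits (rad/s): [2.39, 2.39, 3.14, 3.14, 3.14, 3.14, 3.14].

INTERFACE

Orientations are given as a rotation vector (axis times angle).
In Python, from bench import r gives the robot as it stands. The module is installed in compiled form; this text tells all that it offers.
- The arm moves only by the tool apply_moves, never from a script. Its argument "increments" is text: rows parted by semicolons, each of 7 numbers parted by spaces: the finger opening in mm, from 0 to 85.4, then the shift along the tool's x, y, z normalised to -1 to 1, where 1 is 100 cm, then the turn, a rotation vector about the tool's x, y, z normalised to -1 to 1, where 1 is 0.12 rad. In form: gripper x y z wx wy wz; .... A call has exactly 8 rows; each row shifts and turns the commanded pose from where the row before left it, along the tool's axes as they then stand; what a row does not reach is not made up. A row lasts 1/10 s, in which the tool goes at most 50 mm and 8.59 degrees, less where a joint would pass 70% of its speed; a pose out of reach is approached as far as the arm can. A call with a number of a shift or a turn outside -1 to 1 is refused whole. A call with a gripper value outside its range is refused whole. The fingers move at their own pace and stop on an object; "squeeze" is the grip in N (left out, the last holds). Time passes only in rows, so rows that do not move let the fingers close, or fill a call up. It gives the time, the measured TCP pose, the force and the opening at its end, in the units of the state.
- r.get_obs(): the state, without advancing time (a new reading comes with each control period).
- r.grab_frame(name): name is "side" or "top" or "wrist"; returns a dict with "color" (384x512x3 uint8, blue, green, red), "fx", "fy", "cx", "cy" (pixels), "origin" and "orientation" of the camera in the world. Camera axes: x right, y up, looking along -z (the intrinsics and any distortion apply to the point x, -y, -z); pixel columns grow to the right and rows downward; lengths in m; the calibration is good to about 2 mm. A picture is of the moment at which its call begins. There is no depth.
- r.hand_in(): hands the job in, once; it reports no verdict.
The state is a dict: "clock": time; "joints": joint angles; "qvel": joint speeds; "tau": joint torques, N m; "tcp_pos": TCP position; "orientation": TCP orientation; "contact_force": force on the tool from outside, world axes, zero at the start; "moment": the same for the moment, N m; "grip_width": finger opening in m.
Only numpy, scipy, OpenCV 4.12 (cv2) and the standard library are available. Lean on these libraries where they do the work, as an engineer would, in place of code of your own. Each camera call takes 0.05 s, during which the arm holds its last target. There are 200 camera calls.

## Working session

There is one attempt and no reset: what is moved stays moved. The work goes in short steps, Python scripts to look and compute and a tool call to move; the robot and the scene stay as the last step left them, time stands still between calls to the robot, and variables do not carry over. Pictures are saved under pics/ and viewed, about 8 in all and at most 12, crops included, and the job is handed in when it is done.

Besides the shell and the picture viewer there is one more tool, called as name(argument=value, ...), one argument or row to a line, values as JSON. apply_moves: Moves the arm, as the interface text tells. Scaled input: -1 to 1 covers 100 cm each way for a shift and 0.12 rad each way for a turn. Its arguments: {"type":"object","properties":{"increments":{"type":"string"},"squeeze":{"type":"number"}},"required":["increments"]}

```bash
mkdir -p pics
cat > h.py <<'E'
import numpy as np, cv2
from scipy.spatial.transform import Rotation as R
from bench import r
def rot(o):
    o=np.array(o,float)
    return o if o.shape==(3,3) else (R.from_rotvec(o).as_matrix() if o.size==3 else R.from_quat(o).as_matrix())
def ray(f,u,v,z):
    d=rot(f["orientation"])@np.array([(u-f["cx"])/f["fx"],-(v-f["cy"])/f["fy"],-1]); o=np.array(f["origin"])
    return o+d*(z-o[2])/d[2]
def proj(f,p):
    c=rot(f["orientation"]).T@(np.array(p)-np.array(f["origin"]))
    return f["cx"]-f["fx"]*c[0]/c[2], f["cy"]+f["fy"]*c[1]/c[2]
E
python3 - <<'E'
from h import *
o=r.get_obs(); print({k:np.round(v,3) for k,v in o.items()})
for n in("top","side"):
    f=r.grab_frame(n); cv2.imwrite(f"pics/{n}0.png",f["color"]); print(n,{k:v for k,v in f.items() if k!="color"})
E
```

```text
{'clock': np.float64(0.0), 'joints': array([-1.253,  0.478,  0.022,  1.557, -0.011,  1.109, -0.083]), 'qvel': array([ 0.001, -0.002, -0.001,  0.001, -0.   , -0.001,  0.001]), 'tau': array([-1.0000e-03, -5.9644e+01,  1.6080e+00, -2.8122e+01,  1.3000e-02,
        9.0000e-03,  0.0000e+00]), 'tcp_pos': array([0.279, 0.614, 0.224]), 'orientation': array([ 0.332,  1.545, -0.335]), 'contact_force': array([ 0.277, -0.268, -0.083]), 'moment': array([0.02 , 0.01 , 0.011]), 'grip_width': np.float64(0.085)}
top {'fx': 389.26019701213244, 'fy': 389.26019701213244, 'cx': 254.03490496858964, 'cy': 198.43812668542546, 'origin': array([0.32731411, 0.04667612, 1.50321455]), 'orientation': array([ 0.12239853, -0.14508853, -1.56416668])}
side {'fx': 468.9855618482326, 'fy': 468.9855618482326, 'cx': 258.49929597488847, 'cy': 191.47120440992697, 'origin': array([0.47836272, 1.57000183, 0.96264208]), 'orientation': array([ 0.00933795, -1.52400671, -2.67887723])}
```

View pics/top0.png

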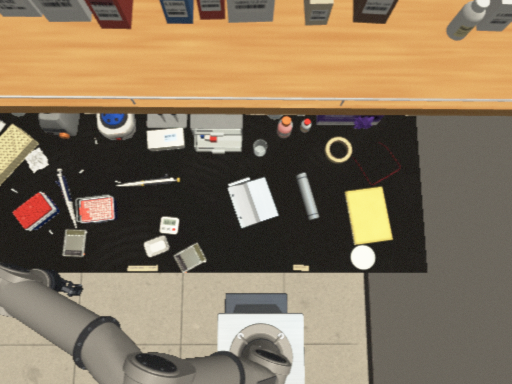

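View pics/side0.png

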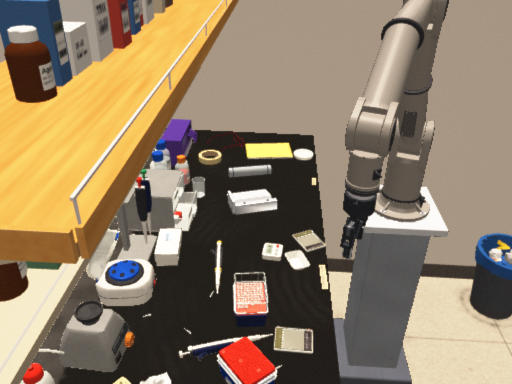

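The top view shows the V-block at about (253,202), the column at (307,196), the petri dish at (363,257) and the beaker at (260,147). I'll zoom in on the work area.

Run:
```python
from h import *
f=r.grab_frame("top"); im=f["color"]
c=cv2.resize(im[165:240,220:330],None,fx=7,fy=7,interpolation=cv2.INTER_CUBIC); cv2.imwrite("pics/z0.png",c)
hsv=cv2.cvtColor(im,cv2.COLOR_BGR2HSV)
m=((hsv[...,2]>70)).astype(np.uint8)
n,l,st,ce=cv2.connectedComponentsWithStats(m)
for i in range(1,n):
    x,y,w,h,a=st[i]
    if a>60 and 130<y<260 and 215<x<400 or (a>60 and 140<x<215 and 205<y<270):
        p=np.argwhere(l==i)[:,::-1].astype(np.float32); rc=cv2.minAreaRect(p); b=cv2.boxPoints(rc)
        print(st[i],np.round(rc[0],1),np.round(rc[1],1),rc[2]); print([np.round(ray(f,*q,.02)[:2],3).tolist() for q in b], np.round(ray(f,*rc[0],.02),3))
```

```text
[324 136  29  27 397] [338. 149.] [26. 28.] 90.0
[[0.836, -0.253], [0.837, -0.365], [0.73, -0.361], [0.729, -0.25]] [ 0.783 -0.307  0.02 ]
[253 139  14  18 206] [259.5 147.5] [17. 13.] 90.0
[[0.822, 0.03], [0.822, -0.022], [0.752, -0.022], [0.752, 0.03]] [0.787 0.004 0.02 ]
[297 172  23  48 505] [307.2 195.5] [48.1 10.8] 73.3007583618164
[[0.68, -0.135], [0.693, -0.176], [0.511, -0.226], [0.499, -0.185]] [ 0.595 -0.181  0.02 ]
[ 227  177   52   52 1840] [251.9 199.7] [47.2 40.8] 71.02959442138672
[[0.639, 0.138], [0.693, -0.012], [0.517, -0.07], [0.465, 0.078]] [0.578 0.033 0.02 ]
[ 344  186   50   84 2735] [369.6 227.7] [81.8 44.8] 84.95755004882812
[[0.621, -0.324], [0.638, -0.5], [0.324, -0.509], [0.309, -0.339]] [ 0.47  -0.418  0.02 ]
[159 216  21  19 347] [169.  224.9] [19.8 17.9] 6.340191841125488
[[0.449, 0.389], [0.517, 0.385], [0.509, 0.309], [0.441, 0.315]] [0.479 0.349 0.02 ]
[143 235  27  23 423] [156.  245.8] [17.4 25. ] 69.44395446777344
[[0.414, 0.451], [0.447, 0.364], [0.386, 0.339], [0.353, 0.425]] [0.4   0.395 0.02 ]
```

View pics/z0.png

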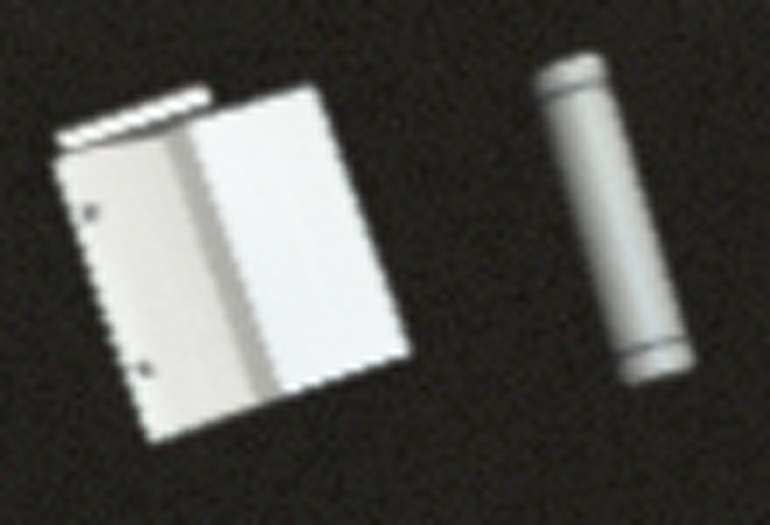

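The zoom shows the lip edge running (190,128)-(283,390), the groove bottom (167,133)-(258,398) and the ramp toe (316,88)-(410,352). The back edge runs (55,160)-(150,440), and the column's ends are at (572,65) and (660,370).

Run:
```python
from h import *
f=r.grab_frame("top")
P=lambda U,V,z: ray(f,(U+.5)/7-.5+220,(V+.5)/7-.5+165,z)
L={"lip":((283,390),(190,128),.015,-.016),"bot":((258,398),(167,133),.002,0),"toe":((410,352),(316,88),0,-.09),"back":((150,440),(55,160),.038,.062)}
cs=[]
for k,(a,b,z,y) in L.items():
    A,B=P(*a,z),P(*b,z); d=B-A; th=np.arctan2(d[1],d[0]); m=(A+B)/2
    c=m[:2]-y*np.array([-np.sin(th),np.cos(th)]); cs.append((*c,th)); print(k,np.round(m,4),np.linalg.norm(d).round(4),th.round(4),np.round(c,4))
x,y,th=np.mean(cs,0); print("vblock",x,y,th)
# column by mask, plane near z=.02 -> silhouettes
m=(cv2.cvtColor(f["color"],cv2.COLOR_BGR2HSV)[...,2]>70).astype(np.uint8); m[:, :290]=0;m[:,325:]=0;m[:165]=0;m[230:]=0
p=np.argwhere(m)[:,::-1]; q=np.array([ray(f,*s,.02)[:2] for s in p]); c=q.mean(0); w,v=np.linalg.eigh(np.cov((q-c).T)); e=v[:,1]*np.sign(v[0,1])
print("col",c,"ang",np.arctan2(e[1],e[0]),"len",np.sqrt(12*w))
T=np.array([[np.cos(th),np.sin(th)],[-np.sin(th),np.cos(th)]])
print("col in V",T@(c-[x,y]))
```

```text
lip [0.5717 0.0281 0.015 ] 0.1556 0.3387 [0.5664 0.0432]
bot [0.5701 0.0413 0.002 ] 0.1581 0.3299 [0.5701 0.0413]
toe [ 0.5966 -0.043   0.    ] 0.1589 0.3321 [0.5672 0.0421]
back [0.5451 0.1011 0.038 ] 0.1624 0.3329 [0.5654 0.0426]
vblock 0.567264843238505 0.04227803926591723 0.3334036415319738
col [ 0.59389856 -0.18157222] ang 0.26231565357735775 len [0.04158007 0.18512063]
col in V [-0.04809039 -0.22023989]
```

```bash
cat >> h.py <<'E'
TH=0.333; VO=np.array([.567,.0423,0]); RV=R.from_euler('z',TH).as_matrix()
def goal(pv,tilt,s=1,yaw=0.,k="y"):
    """tool pose: pv in V frame; tip leans by tilt toward V +y (k='y') or +x; jaws along V x (k='y') or V y; s flips the jaws"""
    a=np.array([0,1.,0]) if k=="y" else np.array([1.,0,0])
    a=R.from_euler('z',yaw).as_matrix()@a
    x=np.array([0,0,-np.cos(tilt)])+np.sin(tilt)*a; y=s*np.cross([0,0,1.],a)
    return VO+RV@np.array(pv), RV@np.stack([x,y,np.cross(x,y)],1)
def state():
    o=r.get_obs(); p=np.array(o["tcp_pos"]); M=rot(o["orientation"])
    print("t",round(float(o["clock"]),2),"tcp",p.round(4),"V",(RV.T@(p-VO)).round(4),"F",np.round(o["contact_force"],1),"q",np.round(o["joints"],2),"w",round(float(o["grip_width"]),4)); return p,M
def plan(pg,Mg):
    p,M=state(); w=R.from_matrix(M.T@Mg).as_rotvec()
    print("turn (tool, units)",(w/.12).round(3),"|",np.linalg.norm(w).round(3)); print("shift before-turn axes (m)",(M.T@(pg-p)).round(4)," after-turn axes",(Mg.T@(pg-p)).round(4))
E
python3 - <<'E'
from h import *
p,M=state(); print(M.round(3))
for s in(1,-1): plan(*goal([-.045,-.285,.2],.3,s))
E
```

```text
t 0.2 tcp [0.2787 0.6144 0.2244] V [-0.0855  0.6349  0.2244] F [ 0.1 -0.6  0.4] q [-1.25  0.48  0.02  1.56 -0.01  1.11 -0.08] w 0.0853
[[-0.     0.413  0.911]
 [-0.001  0.911 -0.413]
 [-1.    -0.001  0.   ]]
t 0.2 tcp [0.2787 0.6144 0.2244] V [-0.0855  0.6349  0.2244] F [ 0.1 -0.6  0.4] q [-1.25  0.48  0.02  1.56 -0.01  1.11 -0.08] w 0.0853
turn (tool, units) [-19.235  -1.26    2.913] | 2.339
shift before-turn axes (m) [ 0.0252 -0.6397  0.6623]  after-turn axes [-0.2486 -0.0405 -0.886 ]
t 0.2 tcp [0.2787 0.6144 0.2244] V [-0.0855  0.6349  0.2244] F [ 0.1 -0.6  0.4] q [-1.25  0.48  0.02  1.56 -0.01  1.11 -0.08] w 0.0853
turn (tool, units) [6.713 2.365 1.024] | 0.863
shift before-turn axes (m) [ 0.0252 -0.6397  0.6623]  after-turn axes [-0.2486  0.0405  0.886 ]
```

apply_moves(
  increments="85 0 0 0 0.839 0.296 0.128;85 0 0 0 0.839 0.296 0.128;85 0 0 0 0.839 0.296 0.128;85 0 0 0 0.839 0.296 0.128;85 0 0 0 0.839 0.296 0.128;85 0 0 0 0.839 0.296 0.128;85 0 0 0 0.839 0.296 0.128;85 0 0 0 0.839 0.296 0.128",
)

```text
clock: 1.0
tcp_pos: [0.2791, 0.6145, 0.2248]
orientation: [1.143, 1.597, -0.841]
contact_force: [0.2, 0.1, -0.2]
grip_width: 0.0852
```

apply_moves(
  increments="85 -0.0104 0.0017 0.037;85 -0.0104 0.0017 0.037;85 -0.0104 0.0017 0.037;85 -0.0104 0.0017 0.037;85 -0.0104 0.0017 0.037;85 -0.0104 0.0017 0.037;85 -0.0104 0.0017 0.037;85 -0.0104 0.0017 0.037",
)

```text
$.increments[0]: bad value
```

apply_moves(
  increments="85 -0.0104 0.0017 0.037 0 0 0;85 -0.0104 0.0017 0.037 0 0 0;85 -0.0104 0.0017 0.037 0 0 0;85 -0.0104 0.0017 0.037 0 0 0;85 -0.0104 0.0017 0.037 0 0 0;85 -0.0104 0.0017 0.037 0 0 0;85 -0.0104 0.0017 0.037 0 0 0;85 -0.0104 0.0017 0.037 0 0 0",
)

```text
clock: 1.8
tcp_pos: [0.3925, 0.3272, 0.2167]
orientation: [1.139, 1.598, -0.837]
contact_force: [-0.3, 0.4, -0.5]
grip_width: 0.0851
```

apply_moves(
  increments="85 -0.0104 0.0017 0.037 0 0 0;85 -0.0104 0.0017 0.037 0 0 0;85 -0.0104 0.0017 0.037 0 0 0;85 -0.0104 0.0017 0.037 0 0 0;85 -0.0104 0.0017 0.037 0 0 0;85 -0.0104 0.0017 0.037 0 0 0;85 -0.0104 0.0017 0.037 0 0 0;85 -0.0104 0.0017 0.037 0 0 0",
)

```text
clock: 2.6
tcp_pos: [0.5059, 0.0413, 0.2083]
orientation: [1.138, 1.598, -0.837]
contact_force: [0.6, 1.1, 0.0]
grip_width: 0.0848
```

apply_moves(
  increments="85 -0.0104 0.0017 0.037 0 0 0;85 -0.0104 0.0017 0.037 0 0 0;85 -0.0104 0.0017 0.037 0 0 0;85 -0.0104 0.0017 0.037 0 0 0;85 -0.0104 0.0017 0.037 0 0 0;85 -0.0104 0.0017 0.037 0 0 0;85 -0.0104 0.0017 0.037 0 0 0;85 -0.0104 0.0017 0.037 0 0 0",
)

```text
clock: 3.4
tcp_pos: [0.6193, -0.2445, 0.1996]
orientation: [1.138, 1.598, -0.837]
contact_force: [-0.3, 0.4, 0.3]
grip_width: 0.0851
```

Run:
```python
from h import *
plan(*goal([-.045,-.285,.026],.3,-1))
f=r.grab_frame("top"); cv2.imwrite("pics/z1.png",cv2.resize(f["color"][130:270,190:390],None,fx=4,fy=4,interpolation=cv2.INTER_CUBIC))
```

```text
t 3.4 tcp [ 0.6193 -0.2445  0.1996] V [-0.0443 -0.2882  0.1996] F [-0.3  0.4  0.3] q [ 0.1   0.65  0.48  1.46 -0.49  1.36  1.02] w 0.0851
turn (tool, units) [ 0.006 -0.013 -0.003] | 0.002
shift before-turn axes (m) [ 0.1667 -0.0008  0.0485]  after-turn axes [ 0.1668 -0.0007  0.0483]
```

View pics/z1.png

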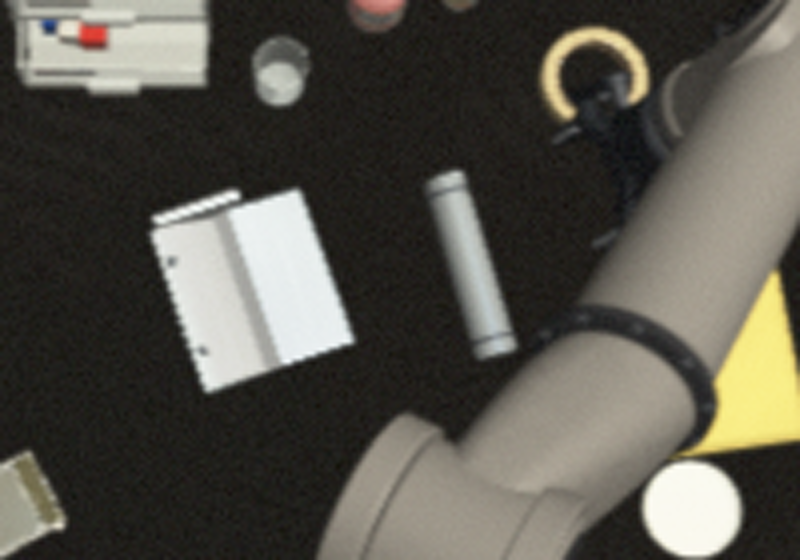

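apply_moves(
  increments="85 0.0208 0 0.006 0 0 0;85 0.0208 0 0.006 0 0 0;85 0.0208 0 0.006 0 0 0;85 0.0208 0 0.006 0 0 0;85 0.0208 0 0.006 0 0 0;85 0.0208 0 0.006 0 0 0;85 0.0208 0 0.006 0 0 0;85 0.0208 0 0.006 0 0 0",
)

```text
clock: 4.25
tcp_pos: [0.6178, -0.2396, 0.0257]
orientation: [1.138, 1.598, -0.837]
contact_force: [0.2, 0.0, -0.1]
grip_width: 0.0849
```

Run:
```python
from h import *
p,M=state()
f=r.grab_frame("side"); cv2.imwrite("pics/s1.png",cv2.resize(f["color"][120:220,200:300],None,fx=6,fy=6,interpolation=cv2.INTER_CUBIC))
for d in(.0,.017):
  for y in(.05,-.05): q=p+M@[d,y,0]; u=proj(f,q); print(d,y,q.round(3),(6*(np.array(u)-[200,120])).round(0), (6*(np.array(proj(f,[q[0],q[1],0]))-[200,120])).round(0))
```

```text
t 4.25 tcp [ 0.6178 -0.2396  0.0257] V [-0.0441 -0.283   0.0257] F [ 0.2  0.  -0.1] q [ 0.13  0.83  0.4   1.56 -0.58  1.1   1.12] w 0.0849
0.0 0.05 [ 0.665 -0.223  0.026] [197. 265.] [197. 296.]
0.0 -0.05 [ 0.571 -0.256  0.026] [331. 250.] [330. 281.]
0.017 0.05 [ 0.663 -0.218  0.009] [199. 288.] [199. 299.]
0.017 -0.05 [ 0.569 -0.251  0.009] [332. 273.] [332. 284.]
```

View pics/s1.png

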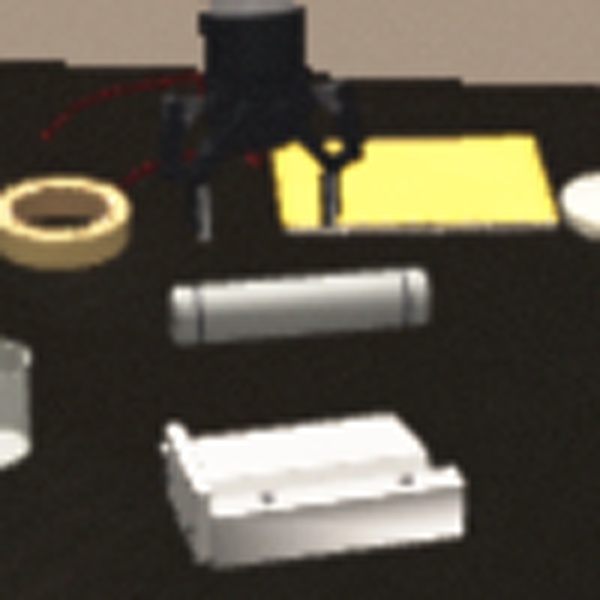

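Run:
```python
from h import *
p,M=state()
f=r.grab_frame("side"); c=np.mean([r.grab_frame("side")["color"].astype(float) for _ in range(3)],0)
c=np.clip(255*(c/90)**.7,0,255).astype(np.uint8)[135:190,215:275]
cv2.imwrite("pics/s2.png",cv2.resize(c,None,fx=10,fy=10,interpolation=cv2.INTER_CUBIC))
T=lambda q:(10*(np.array(proj(f,q))-[215,135])).round(0)
print("col",T([.594,-.1816,.02]))
for d in(0.,.017):
  for y in(.045,-.045): print(d,y,T(p+M@[d,y,0]))
```

```text
t 4.3 tcp [ 0.6157 -0.2384  0.0219] V [-0.0457 -0.2812  0.0219] F [-0.7  1.4 -2.8] q [ 0.13  0.83  0.4   1.56 -0.58  1.1   1.12] w 0.0849
col [335. 356.]
0.0 0.045 [194. 299.]
0.0 -0.045 [395. 277.]
0.017 0.045 [197. 338.]
0.017 -0.045 [397. 315.]
```

View pics/s2.png

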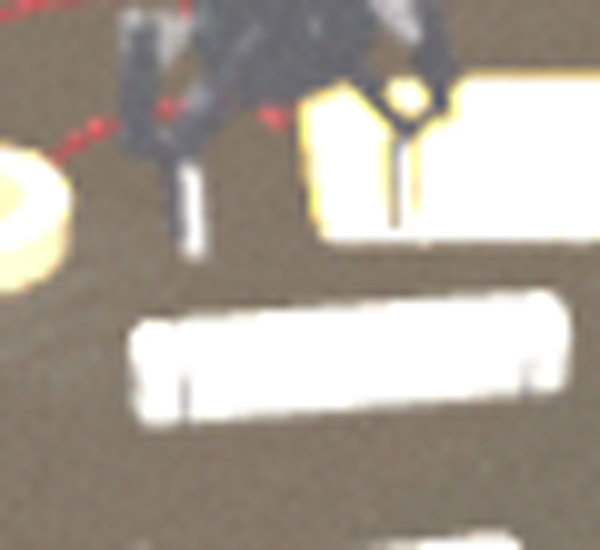

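The enhanced view puts the fingertips at about (193,258) and (397,232). That is higher than the nominal tip position, so I'll go down in small steps and watch the force.

apply_moves(
  increments="85 0.001 0 0 0 0 0;85 0.001 0 0 0 0 0;85 0.001 0 0 0 0 0;85 0.001 0 0 0 0 0;85 0.001 0 0 0 0 0;85 0 0 0 0 0 0;85 0 0 0 0 0 0;85 0 0 0 0 0 0",
)

```text
clock: 5.3
tcp_pos: [0.6174, -0.2385, 0.022]
orientation: [1.138, 1.598, -0.838]
contact_force: [-0.1, -0.4, 0.1]
grip_width: 0.085
```

Run:
```python
from h import *
for i in range(3): state(); r.grab_frame("wrist")
f=r.grab_frame("wrist"); cv2.imwrite("pics/w1.png",f["color"]); print(f["origin"],rot(f["orientation"]).round(2))
```

```text
t 5.3 tcp [ 0.6174 -0.2385  0.022 ] V [-0.0442 -0.2819  0.022 ] F [-0.1 -0.4  0.1] q [ 0.13  0.83  0.4   1.56 -0.58  1.09  1.13] w 0.085
t 5.35 tcp [ 0.6174 -0.2385  0.022 ] V [-0.0441 -0.2819  0.022 ] F [0.  1.  0.4] q [ 0.13  0.83  0.4   1.56 -0.58  1.09  1.13] w 0.0847
t 5.4 tcp [ 0.6174 -0.2385  0.022 ] V [-0.0441 -0.2819  0.022 ] F [-0.1  0.8  0.8] q [ 0.13  0.83  0.4   1.56 -0.58  1.09  1.13] w 0.085
[ 0.60723752 -0.20998998  0.18783617] [[ 0.94 -0.33 -0.  ]
 [ 0.33  0.94  0.01]
 [ 0.   -0.01  1.  ]]
```

View pics/w1.png

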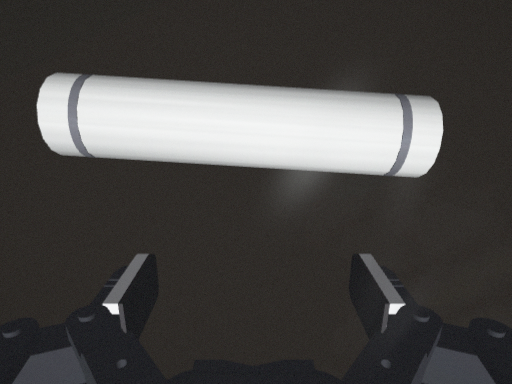

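The wrist view shows the open pads' tips at (150,255) and (357,255), roughly at TCP level. The column is in front, skewed as I measured. I'll keep lowering in small steps.

apply_moves(
  increments="85 0.001 0 0 0 0 0;85 0.001 0 0 0 0 0;85 0.001 0 0 0 0 0;85 0.001 0 0 0 0 0;85 0.001 0 0 0 0 0;85 0.001 0 0 0 0 0;85 0.001 0 0 0 0 0;85 0 0 0 0 0 0",
)

```text
clock: 6.3
tcp_pos: [0.6166, -0.2364, 0.0151]
orientation: [1.138, 1.598, -0.838]
contact_force: [0.4, 0.5, -1.0]
grip_width: 0.0846
```

apply_moves(
  increments="85 0.001 0 0 0 0 0;85 0.001 0 0 0 0 0;85 0.001 0 0 0 0 0;85 0.001 0 0 0 0 0;85 0 0 0 0 0 0;85 0 0 0 0 0 0;85 0 0 0 0 0 0;85 0 0 0 0 0 0",
)

```text
clock: 7.1
tcp_pos: [0.6164, -0.2355, 0.0116]
orientation: [1.138, 1.598, -0.837]
contact_force: [-0.7, -0.3, -0.2]
grip_width: 0.0851
```

Run:
```python
from h import *
p,M=state()
f=r.grab_frame("side"); print(np.array(proj(f,p+M@[0,.045,0]))*10-[2150,1350]); print(np.array(proj(f,p+M@[0.01,-.045,0]))*10-[2150,1350])
w=r.grab_frame("wrist")
for d in(-.015,0,.005,.017): print(d,[np.round(proj(w,p+M@[d,s*.0425,.011])) for s in(-1,1)],(p+M@[d,0,0])[2])
c=np.clip(255*(f["color"].astype(float)/90)**.7,0,255).astype(np.uint8)[135:190,215:275]
cv2.imwrite("pics/s3.png",np.hstack([cv2.resize(c,None,fx=6,fy=6,interpolation=cv2.INTER_CUBIC),cv2.resize(w["color"],(440,330))]))
```

```text
t 7.1 tcp [ 0.6164 -0.2355  0.0116] V [-0.0441 -0.2786  0.0116] F [-0.7 -0.3 -0.2] q [ 0.13  0.84  0.39  1.57 -0.59  1.07  1.13] w 0.0851
[191.92263197 323.33633808]
[393.59675008 323.70664362]
-0.015 [array([162., 286.]), array([345., 286.])] 0.02588847600720413
0 [array([170., 269.]), array([337., 269.])] 0.011563641219363593
0.005 [array([172., 264.]), array([335., 264.])] 0.006788696290083413
0.017 [array([177., 253.]), array([330., 253.])] -0.004671171540189017
```

View pics/s3.png

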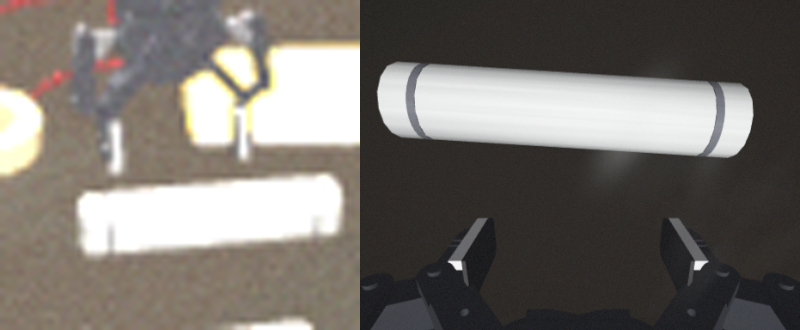

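Run:
```python
from h import *
p,M=state(); f=r.grab_frame("side"); w=r.grab_frame("wrist")
def line(f,u,v): return np.array(f["origin"]), ray(f,u,v,0)-np.array(f["origin"])
for a,b in (((155,255),(215+244/6,135+159/6)),((352,255),(215+118/6,135+172/6))):
    o1,d1=line(w,*a); o2,d2=line(f,*b); s=np.linalg.lstsq(np.stack([d1,-d2],1),o2-o1,rcond=None)[0]
    q1=o1+d1*s[0];q2=o2+d2*s[1]; m=(q1+q2)/2; print(m.round(4),"gap",np.linalg.norm(q1-q2).round(4),"tool",(M.T@(m-p)).round(4))
```

```text
t 7.2 tcp [ 0.6164 -0.2355  0.0116] V [-0.0441 -0.2786  0.0116] F [ 0.3  0.8 -0. ] q [ 0.13  0.84  0.39  1.57 -0.59  1.07  1.13] w 0.0852
[ 0.5712 -0.25    0.0286] gap 0.0068 tool [-0.016  -0.0474 -0.0061]
[ 0.6569 -0.2202  0.0299] gap 0.0003 tool [-0.0171  0.0433 -0.0065]
```

apply_moves(
  increments="85 0.0014 0 0.0004 0 0 0;85 0.0014 0 0.0004 0 0 0;85 0.0014 0 0.0004 0 0 0;85 0.0014 0 0.0004 0 0 0;85 0.0014 0 0.0004 0 0 0;85 0.0014 0 0.0004 0 0 0;85 0.0014 0 0.0004 0 0 0;85 0 0 0 0 0 0",
)

```text
clock: 8.1
tcp_pos: [0.6161, -0.2351, 0.0011]
orientation: [1.138, 1.598, -0.838]
contact_force: [0.2, -0.5, -0.4]
grip_width: 0.0849
```

Run:
```python
from h import *
p,M=state()
w=r.grab_frame("wrist"); f=r.grab_frame("side"); print(rot(w["orientation"]).round(3).tolist(), w["origin"]-p)
cv2.imwrite("pics/w2.png",np.hstack([cv2.resize(f["color"][135:190,215:275],None,fx=6,fy=6,interpolation=cv2.INTER_CUBIC),cv2.resize(w["color"],(440,330))]))
```

```text
t 8.1 tcp [ 0.6161 -0.2351  0.0011] V [-0.0442 -0.2782  0.0011] F [ 0.2 -0.5 -0.4] q [ 0.13  0.86  0.39  1.57 -0.59  1.06  1.14] w 0.0849
[[0.945, -0.328, -0.004], [0.328, 0.945, 0.009], [0.001, -0.01, 1.0]] [-0.01012476  0.02850639  0.16581571]
```

View pics/w2.png

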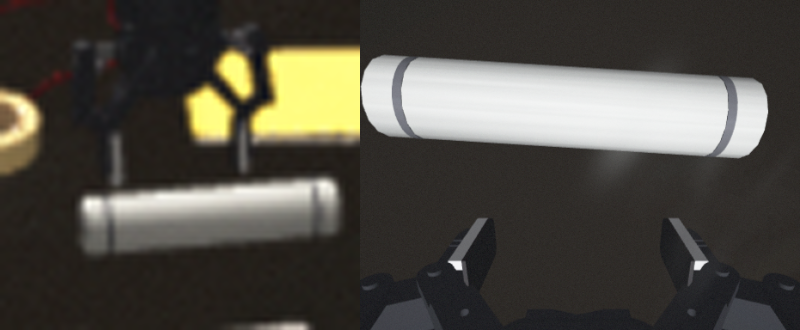

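apply_moves(
  increments="85 0.0012 0 0.0004 0 0 0;85 0.0012 0 0.0004 0 0 0;85 0.0012 0 0.0004 0 0 0;85 0.0012 0 0.0004 0 0 0;85 0.0012 0 0.0004 0 0 0;85 0.0012 0 0.0004 0 0 0;85 0.0012 0 0.0004 0 0 0;85 0 0 0 0 0 0",
)

```text
clock: 9.0
tcp_pos: [0.6162, -0.2353, -0.0078]
orientation: [1.138, 1.598, -0.838]
contact_force: [-0.3, 0.5, -0.7]
grip_width: 0.0846
```

```bash
cat >> h.py <<'E'
def col(zc=.02,rx=(215,330),thr=70):
    f=r.grab_frame("top"); m=(cv2.cvtColor(f["color"],cv2.COLOR_BGR2HSV)[...,2]>thr).astype(np.uint8)
    return f,m
E
python3 - <<'E'
from h import *
p,M=state(); plan(p+RV@[0,.04,0],goal([0,0,0],.3,-1)[1])
E
```

```text
t 9.0 tcp [ 0.6162 -0.2353 -0.0078] V [-0.0442 -0.2784 -0.0078] F [-0.3  0.5 -0.7] q [ 0.14  0.87  0.38  1.57 -0.6   1.05  1.14] w 0.0846
t 9.0 tcp [ 0.6162 -0.2353 -0.0078] V [-0.0442 -0.2784 -0.0078] F [-0.3  0.5 -0.7] q [ 0.14  0.87  0.38  1.57 -0.6   1.05  1.14] w 0.0846
turn (tool, units) [ 0.003 -0.012 -0.003] | 0.002
shift before-turn axes (m) [ 0.0119  0.     -0.0382]  after-turn axes [ 0.0118 -0.     -0.0382]
```

apply_moves(
  increments="85 0.0015 0 -0.0048 0 0 0;85 0.0015 0 -0.0048 0 0 0;85 0.0015 0 -0.0048 0 0 0;85 0.0015 0 -0.0048 0 0 0;85 0.0015 0 -0.0048 0 0 0;85 0.0015 0 -0.0048 0 0 0;85 0.0015 0 -0.0048 0 0 0;85 0.0015 0 -0.0048 0 0 0",
)

```text
clock: 9.8
tcp_pos: [0.6031, -0.197, -0.0076]
orientation: [1.138, 1.597, -0.838]
contact_force: [0.1, -1.1, -0.6]
grip_width: 0.0852
```

```bash
cat >> h.py <<'E'
def column(zc=.02,ulo=255):
    """bright, long component right of the V-block in the top view (numbers in V frame)"""
    f=r.grab_frame("top"); m=(cv2.cvtColor(f["color"],cv2.COLOR_BGR2HSV)[...,2]>70).astype(np.uint8)
    n,l,st,ce=cv2.connectedComponentsWithStats(m)
    for i in range(1,n):
        x,y,w,h,a=st[i]
        if 250<a<900 and x>=ulo and x<330 and 150<y<240:
            q=np.array([(RV.T@(ray(f,*s,zc)-VO))[:2] for s in np.argwhere(l==i)[:,::-1]]); c=q.mean(0); ev,v=np.linalg.eigh(np.cov((q-c).T)); e=v[:,1]*np.sign(v[0,1])
            print("col V",c.round(4),"rel ang",np.arctan2(e[1],e[0]).round(3),"size",np.sqrt(12*ev).round(3),"px",st[i])
E
python3 - <<'E'
from h import *
state(); column()
E
```

```text
t 9.8 tcp [ 0.6031 -0.197  -0.0076] V [-0.0441 -0.2379 -0.0076] F [ 0.1 -1.1 -0.6] q [ 0.09  0.83  0.37  1.65 -0.61  1.    1.12] w 0.0852
```

```bash
cat >> h.py <<'E'
def wcol(zc=.02,thr=150,name=None):
    f=r.grab_frame("wrist"); im=f["color"]
    if name: cv2.imwrite("pics/"+name,im)
    m=(im.min(2)>thr).astype(np.uint8); m=cv2.morphologyEx(m,cv2.MORPH_CLOSE,np.ones((25,25),np.uint8))
    n,l,st,ce=cv2.connectedComponentsWithStats(m)
    for i in range(1,n):
        if st[i][4]>3000:
            q=np.array([(RV.T@(ray(f,*s,zc)-VO))[:2] for s in cv2.boxPoints(cv2.minAreaRect(np.argwhere(l==i)[:,::-1].astype(np.float32)))])
            e=q[1]-q[0] if np.linalg.norm(q[1]-q[0])>np.linalg.norm(q[2]-q[1]) else q[2]-q[1]; e*=np.sign(e[0])
            print("blob",st[i],"V centre",q.mean(0).round(4),"x",q[:,0].min().round(3),q[:,0].max().round(3),"ang",np.arctan2(e[1],e[0]).round(3),"len",np.linalg.norm(e).round(3))
E
python3 - <<'E'
from h import *
state(); wcol()
E
```

```text
t 9.85 tcp [ 0.6029 -0.1958 -0.0076] V [-0.0439 -0.2368 -0.0076] F [-0.7  0.6 -0.1] q [ 0.09  0.83  0.37  1.65 -0.61  1.    1.12] w 0.085
blob [    0   140   491   117 43855] V centre [-0.0481 -0.2108] x -0.151 0.055 ang -0.058 len 0.204
```

apply_moves(
  increments="85 0.0015 0 -0.0048 0 0 0;85 0.0015 0 -0.0048 0 0 0;85 0.0015 0 -0.0048 0 0 0;85 0.0015 0 -0.0048 0 0 0;85 0.0015 0 -0.0048 0 0 0;85 0.0015 0 -0.0048 0 0 0;85 0.0015 0 -0.0048 0 0 0;85 0.0015 0 -0.0048 0 0 0",
)

```text
clock: 10.7
tcp_pos: [0.5899, -0.1589, -0.0077]
orientation: [1.138, 1.598, -0.837]
contact_force: [-0.5, 0.6, -0.2]
grip_width: 0.0856
```

Run:
```python
from h import *
state(); wcol(name="w3.png")
```

```text
t 10.7 tcp [ 0.5899 -0.1589 -0.0077] V [-0.0442 -0.1976 -0.0077] F [-0.5  0.6 -0.2] q [ 0.04  0.8   0.36  1.73 -0.62  0.95  1.1 ] w 0.0856
blob [ 174    0  338   26 8611] V centre [-0.0077 -0.0949] x -0.077 0.062 ang 0.001 len 0.138
blob [    0   155   497   104 39098] V centre [-0.0469 -0.1749] x -0.151 0.057 ang -0.053 len 0.206
```

View pics/w3.png

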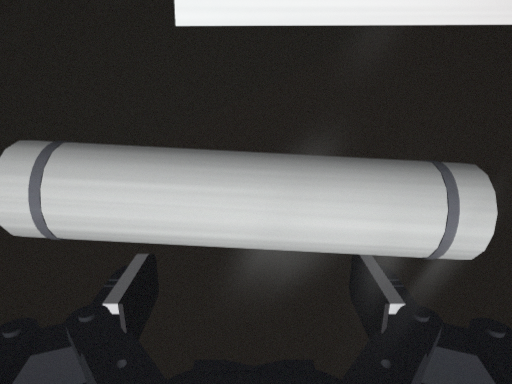

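The wrist view shows the column rows about 140-258, just ahead of the finger tips at row 255, and the ramp toe at row 25. It rolls freely, so I'll keep pushing.

apply_moves(
  increments="85 0.0015 0 -0.0048 0 0 0;85 0.0015 0 -0.0048 0 0 0;85 0.0015 0 -0.0048 0 0 0;85 0.0015 0 -0.0048 0 0 0;85 0.0015 0 -0.0048 0 0 0;85 0.0015 0 -0.0048 0 0 0;85 0.0015 0 -0.0048 0 0 0;85 0.0015 0 -0.0048 0 0 0",
)

```text
clock: 11.55
tcp_pos: [0.5767, -0.1209, -0.0077]
orientation: [1.138, 1.598, -0.838]
contact_force: [0.2, 0.2, 0.6]
grip_width: 0.085
```

apply_moves(
  increments="85 0.0015 0 -0.0048 0 0 0;85 0.0015 0 -0.0048 0 0 0;85 0.0015 0 -0.0048 0 0 0;85 0.0015 0 -0.0048 0 0 0;85 0.0015 0 -0.0048 0 0 0;85 0.0015 0 -0.0048 0 0 0;85 0.0015 0 -0.0048 0 0 0;85 0.0015 0 -0.0048 0 0 0",
)

```text
clock: 12.35
tcp_pos: [0.5637, -0.0831, -0.0078]
orientation: [1.138, 1.597, -0.838]
contact_force: [1.7, -1.9, 0.4]
grip_width: 0.0851
```

Run:
```python
from h import *
p,M=state(); wcol(zc=.025,name="w4.png")
plan(p+RV@[0,.04,.0081],M)
```

```text
t 12.35 tcp [ 0.5637 -0.0831 -0.0078] V [-0.0441 -0.1175 -0.0078] F [ 1.7 -1.9  0.4] q [-0.06  0.74  0.34  1.85 -0.65  0.86  1.05] w 0.0851
blob [    0     0   512   256 95735] V centre [-0.0433 -0.0631] x -0.145 0.059 ang 0.001 len 0.202
t 12.4 tcp [ 0.5636 -0.0822 -0.0078] V [-0.0439 -0.1165 -0.0078] F [-0.3 -0.9  1. ] q [-0.06  0.74  0.34  1.85 -0.65  0.86  1.05] w 0.0852
turn (tool, units) [ 0.007 -0.006  0.002] | 0.001
shift before-turn axes (m) [ 0.0039 -0.0001 -0.0397]  after-turn axes [ 0.0038 -0.0001 -0.0397]
```

View pics/w4.png

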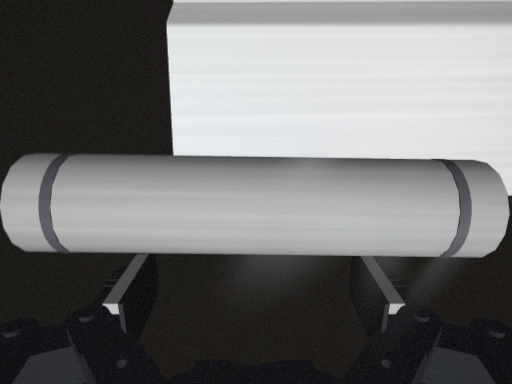

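The column is now square to the ramp and in contact with both fingers, with the ramp toe at row 157. Next I'll follow the ramp slope up.

apply_moves(
  increments="85 0.0004 0 -0.004 0 0 0;85 0.0004 0 -0.004 0 0 0;85 0.0004 0 -0.004 0 0 0;85 0.0004 0 -0.004 0 0 0;85 0.0004 0 -0.004 0 0 0;85 0.0004 0 -0.004 0 0 0;85 0.0004 0 -0.004 0 0 0;85 0.0004 0 -0.004 0 0 0",
)

```text
clock: 13.2
tcp_pos: [0.5533, -0.0532, -0.0013]
orientation: [1.138, 1.598, -0.837]
contact_force: [0.6, -2.3, 1.3]
grip_width: 0.0853
```

```bash
cat >> h.py <<'E'
def wband():
    """column via its two dark bands: gray lines (value 60-125) in the wrist view"""
    f=r.grab_frame("wrist"); im=f["color"].astype(int); return f,im
E
python3 - <<'E'
from h import *
p,M=state(); f=r.grab_frame("wrist"); g=f["color"].min(2); cv2.imwrite("pics/w5.png",f["color"])
for u in(100,250,400): print(u,g[0:300:6,u].tolist())
E
```

```text
t 13.2 tcp [ 0.5533 -0.0532 -0.0013] V [-0.0442 -0.0857 -0.0013] F [ 0.6 -2.3  1.3] q [-0.1   0.7   0.33  1.9  -0.66  0.84  1.02] w 0.0853
100 [27, 23, 25, 29, 30, 24, 27, 29, 26, 26, 27, 27, 31, 21, 26, 28, 25, 28, 32, 23, 26, 27, 24, 31, 30, 29, 27, 97, 116, 136, 144, 158, 166, 173, 179, 184, 182, 187, 187, 181, 181, 168, 147, 24, 29, 25, 23, 32, 28, 17]
250 [223, 223, 217, 224, 221, 219, 225, 218, 217, 214, 214, 219, 214, 168, 167, 163, 164, 182, 230, 234, 230, 231, 232, 234, 230, 234, 232, 91, 118, 140, 151, 161, 169, 174, 184, 183, 187, 191, 186, 186, 185, 173, 158, 222, 62, 65, 60, 55, 52, 44]
400 [217, 217, 212, 218, 214, 215, 218, 209, 216, 206, 213, 218, 211, 167, 165, 163, 164, 189, 229, 233, 230, 232, 230, 234, 234, 233, 231, 91, 113, 134, 147, 158, 168, 172, 178, 181, 187, 189, 189, 188, 184, 171, 156, 225, 44, 45, 37, 32, 26, 28]
```

apply_moves(
  increments="85 0.0004 0 -0.004 0 0 0;85 0.0004 0 -0.004 0 0 0;85 0.0004 0 -0.004 0 0 0;85 0.0004 0 -0.004 0 0 0;85 0.0004 0 -0.004 0 0 0;85 0.0004 0 -0.004 0 0 0;85 0.0004 0 -0.004 0 0 0;85 0.0004 0 -0.004 0 0 0",
)

```text
clock: 14.05
tcp_pos: [0.543, -0.0234, 0.0051]
orientation: [1.138, 1.598, -0.838]
contact_force: [0.3, -2.4, 1.4]
grip_width: 0.0848
```

Run:
```python
from h import *
p,M=state(); f=r.grab_frame("wrist"); g=f["color"].min(2); cv2.imwrite("pics/w6.png",f["color"])
for u in(100,250,400): print(u,g[0:300:6,u].tolist())
```

```text
t 14.05 tcp [ 0.543  -0.0234  0.0051] V [-0.0442 -0.0543  0.0051] F [ 0.3 -2.4  1.4] q [-0.15  0.67  0.32  1.94 -0.67  0.82  0.98] w 0.0848
100 [20, 19, 16, 19, 12, 16, 13, 17, 14, 9, 20, 20, 19, 12, 19, 23, 17, 24, 18, 11, 25, 26, 17, 17, 22, 14, 17, 73, 97, 110, 118, 130, 134, 141, 144, 151, 143, 148, 151, 144, 140, 136, 119, 18, 27, 14, 14, 18, 14, 23]
250 [72, 41, 179, 178, 182, 180, 176, 181, 182, 182, 182, 170, 187, 181, 182, 172, 181, 172, 181, 176, 174, 172, 178, 173, 132, 139, 131, 71, 95, 106, 119, 131, 137, 141, 146, 151, 150, 154, 153, 150, 147, 144, 133, 190, 185, 189, 191, 191, 189, 186]
400 [172, 170, 174, 173, 176, 179, 172, 173, 176, 181, 173, 171, 178, 180, 175, 171, 174, 173, 176, 169, 172, 165, 172, 170, 135, 135, 131, 65, 90, 107, 114, 126, 133, 136, 140, 148, 148, 149, 152, 148, 146, 144, 132, 186, 188, 189, 188, 42, 26, 24]
```

apply_moves(
  increments="85 0.0003 0 -0.0025 0 0 0;85 0.0003 0 -0.0025 0 0 0;85 0.0003 0 -0.0025 0 0 0;85 0.0003 0 -0.0025 0 0 0;85 0.0003 0 -0.0025 0 0 0;85 0.0003 0 -0.0025 0 0 0;85 0.0003 0 -0.0025 0 0 0;85 0.0003 0 -0.0025 0 0 0",
)

```text
clock: 14.9
tcp_pos: [0.5363, -0.0044, 0.0087]
orientation: [1.138, 1.599, -0.837]
contact_force: [-0.1, 0.2, -1.2]
grip_width: 0.085
```

Run:
```python
from h import *
p,M=state(); f=r.grab_frame("wrist"); g=f["color"].min(2); cv2.imwrite("pics/w7.png",f["color"])
for u in(100,250,400): print(u,g[0:300:6,u].tolist())
```

```text
t 14.9 tcp [ 0.5363 -0.0044  0.0087] V [-0.0443 -0.0341  0.0087] F [-0.1  0.2 -1.2] q [-0.18  0.66  0.32  1.96 -0.67  0.81  0.96] w 0.085
100 [23, 12, 10, 12, 15, 14, 21, 21, 17, 11, 12, 19, 20, 23, 13, 18, 17, 10, 14, 22, 15, 15, 15, 77, 94, 111, 118, 123, 138, 135, 137, 144, 143, 143, 141, 136, 130, 116, 21, 12, 18, 18, 21, 23, 19, 15, 25, 11, 10, 10]
250 [15, 10, 18, 9, 15, 31, 167, 69, 69, 71, 68, 174, 172, 175, 176, 169, 172, 178, 169, 164, 177, 176, 166, 83, 101, 114, 121, 129, 140, 143, 143, 150, 147, 145, 146, 142, 132, 121, 186, 181, 183, 187, 182, 185, 180, 184, 184, 181, 180, 186]
400 [22, 16, 14, 19, 21, 59, 163, 168, 164, 168, 165, 172, 168, 171, 172, 167, 171, 169, 169, 166, 171, 172, 133, 79, 96, 114, 115, 127, 133, 137, 139, 146, 146, 143, 149, 138, 133, 120, 182, 181, 182, 182, 185, 185, 179, 177, 182, 38, 29, 37]
```

The column dropped forward into the groove (rows 136-228, clear of the fingers). I'll retract and measure from above.

apply_moves(
  increments="85 -0.01 0 0.004 0 0 0;85 -0.02 0 0 0 0 0;85 -0.025 0 0 0 0 0;85 -0.025 0 0 0 0 0;60 -0.02 0 0 0 0 0;30 0 0 0 0 0 0;0 0 0 0 0 0 0;0 0 0 0 0 0 0",
)

```text
clock: 15.75
tcp_pos: [0.5468, -0.0364, 0.1023]
orientation: [1.138, 1.599, -0.838]
contact_force: [0.3, 0.2, -0.1]
grip_width: 0.0276
```

Run:
```python
from h import *
p,M=state(); f=r.grab_frame("wrist"); g=f["color"].min(2); t=r.grab_frame("top")
a=cv2.resize(t["color"][165:240,215:305],None,fx=4.5,fy=4.5,interpolation=cv2.INTER_CUBIC); b=cv2.resize(f["color"],(395,337)); h=max(a.shape[0],b.shape[0])
a=cv2.copyMakeBorder(a,0,h-a.shape[0],0,0,0);b=cv2.copyMakeBorder(b,0,h-b.shape[0],0,0,0)
print(a.shape); cv2.imwrite("pics/m1.png",np.hstack([a[:,:400],b])); cv2.imwrite("pics/wr.png",f["color"])
plan(*goal([-.165,0,.12],0,-1))
```

```text
t 15.75 tcp [ 0.5468 -0.0364  0.1023] V [-0.0448 -0.0678  0.1023] F [ 0.3  0.2 -0.1] q [-0.19  0.54  0.4   1.89 -0.56  0.99  0.88] w 0.0276
(338, 405, 3)
t 15.85 tcp [ 0.5468 -0.0363  0.1021] V [-0.0448 -0.0677  0.1021] F [-0.4  0.2  0.5] q [-0.19  0.54  0.4   1.89 -0.56  0.99  0.88] w 0.0117
turn (tool, units) [ 0.003 -2.517  0.009] | 0.302
shift before-turn axes (m) [ 0.0032 -0.1202 -0.0699]  after-turn axes [-0.0179 -0.1202 -0.0677]
```

View pics/m1.png

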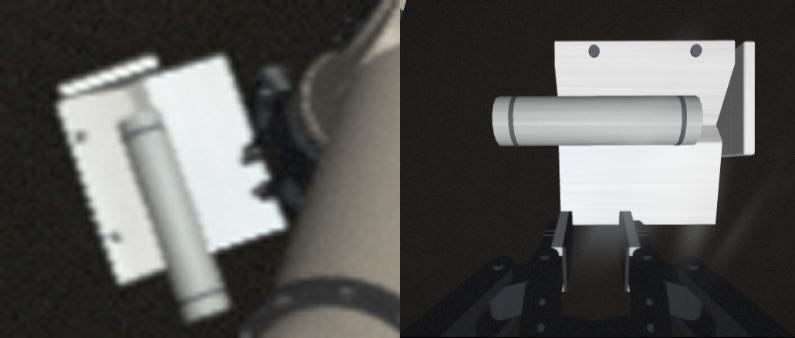

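The column is lying in the groove: its ends are at u≈493 and 702 in the right panel, and the stop's inner face is near u≈722-737. Next I'll compute the gap.

```bash
cat >> h.py <<'E'
def ends(f,rows=None):
    """left end (against the dark bench) and y of the column from the wrist view"""
    g=f["color"].min(2); return g
E
python3 - <<'E'
from h import *
f=r.grab_frame("wrist"); w=cv2.imread("pics/wr.png").min(2)
V=lambda u,v,z:(RV.T@(ray(f,u,v,z)-VO)).round(4)
print(f["origin"],RV.T@(f["origin"]-VO))
print([ (v,int(np.argmax(w[v]>70))) for v in(125,132,138,144,150)])
print(w[110:170:2,180].tolist()); print(w[138,360:440:2].tolist())
print("left",V(120.5,138,.048),"right",V((702-400)*512/395,138,.048),"axis",V(120,137.5,.028),"stop top",V((737-400)*512/395,60,.052))
E
```

```text
[ 0.53686673 -0.00779643  0.26797005] [-0.04485344 -0.03749447  0.26797005]
[(125, 120), (132, 119), (138, 119), (144, 120), (150, 121)]
[89, 119, 130, 142, 151, 159, 163, 170, 175, 187, 186, 193, 191, 190, 200, 205, 199, 196, 194, 191, 191, 186, 180, 175, 170, 160, 152, 127, 43, 23]
[197, 197, 193, 100, 101, 101, 196, 194, 194, 194, 195, 193, 192, 192, 194, 197, 207, 222, 222, 222, 222, 224, 223, 225, 223, 214, 85, 86, 85, 89, 87, 86, 84, 87, 89, 86, 85, 87, 87, 85]
left [-0.1324 -0.0041  0.048 ] right [ 0.0456 -0.0039  0.048 ] axis [-0.1407 -0.0007  0.028 ] stop top [0.0728 0.0456 0.052 ]
```

```bash
cat >> h.py <<'E'
def goalx(pv,a):
    s,c=np.sin(a),np.cos(a); return VO+RV@np.array(pv), RV@np.array([[-s,c,0],[0,0,-1],[-c,-s,0]])
E
python3 - <<'E'
from h import *
plan(*goalx([-.17,0,.13],.25))
E
```

```text
t 15.9 tcp [ 0.5468 -0.0363  0.1022] V [-0.0448 -0.0677  0.1022] F [-0.3 -0.4 -0.9] q [-0.19  0.54  0.4   1.89 -0.56  0.99  0.88] w 0.0045
turn (tool, units) [ 0.318 -2.503 -2.059] | 0.391
shift before-turn axes (m) [-0.0063 -0.1252 -0.073 ]  after-turn axes [ 0.004  -0.1282 -0.0677]
```

apply_moves(
  increments="0 -0.015 0 0 0 0 0;0 -0.015 0 0 0 0 0;0 0 0 0 0.08 -0.626 -0.515;0 0 0 0 0.08 -0.626 -0.515;0 0 0 0 0.08 -0.626 -0.515;0 0 0 0 0.08 -0.626 -0.515;0 0 -0.015 -0.012 0 0 0;0 0 -0.015 -0.012 0 0 0",
)

```text
clock: 16.7
tcp_pos: [0.5158, -0.0311, 0.14]
orientation: [0.803, 1.489, -1.146]
contact_force: [-0.1, 0.6, 0.1]
grip_width: -0.0002
```

Run:
```python
from h import *
plan(*goalx([-.17,0,.13],.25))
```

```text
t 16.7 tcp [ 0.5158 -0.0311  0.14  ] V [-0.0724 -0.0527  0.14  ] F [-0.1  0.6  0.1] q [-0.53  0.5   0.57  1.87 -0.2   1.08  0.47] w -0.0002
turn (tool, units) [ 0.003  0.02  -0.019] | 0.003
shift before-turn axes (m) [ 0.0335 -0.0922 -0.0528]  after-turn axes [ 0.0338 -0.0921 -0.0527]
```

apply_moves(
  increments="0 0.004 -0.0115 -0.0066 0 0 0;0 0.004 -0.0115 -0.0066 0 0 0;0 0.004 -0.0115 -0.0066 0 0 0;0 0.004 -0.0115 -0.0066 0 0 0;0 0.004 -0.0115 -0.0066 0 0 0;0 0.004 -0.0115 -0.0066 0 0 0;0 0.004 -0.0115 -0.0066 0 0 0;0 0.004 -0.0115 -0.0066 0 0 0",
)

```text
clock: 17.5
tcp_pos: [0.4065, -0.0139, 0.1317]
orientation: [0.807, 1.489, -1.147]
contact_force: [0.2, 0.9, -0.4]
grip_width: -0.0002
```

Run:
```python
from h import *
plan(*goalx([-.17,0,.03],.25))
f=r.grab_frame("wrist"); cv2.imwrite("pics/w9.png",f["color"]); g=f["color"].min(2)
for v in(100,150,200,230,260): print(v,g[v,::16].tolist())
```

```text
t 17.5 tcp [ 0.4065 -0.0139  0.1317] V [-0.1701 -0.0006  0.1317] F [ 0.2  0.9 -0.4] q [-0.64  0.34  0.59  2.13 -0.15  0.97  0.37] w -0.0002
turn (tool, units) [-0.016  0.006 -0.028] | 0.004
shift before-turn axes (m) [ 0.0986  0.0249 -0.0007]  after-turn axes [ 0.0985  0.0252 -0.0006]
100 [188, 224, 226, 111, 75, 81, 81, 77, 77, 75, 72, 78, 32, 32, 29, 31, 23, 28, 28, 31, 32, 33, 26, 32, 34, 28, 35, 32, 33, 29, 32, 32]
150 [228, 232, 223, 105, 163, 164, 162, 168, 163, 169, 173, 166, 34, 28, 27, 32, 32, 30, 27, 29, 31, 37, 34, 31, 28, 29, 232, 230, 229, 228, 226, 226]
200 [103, 231, 126, 72, 108, 105, 46, 42, 172, 168, 172, 33, 31, 23, 35, 26, 32, 31, 30, 37, 39, 210, 209, 216, 209, 202, 194, 190, 183, 180, 178, 178]
230 [103, 101, 105, 104, 109, 105, 107, 108, 108, 109, 25, 32, 30, 31, 29, 33, 33, 30, 29, 34, 35, 42, 35, 39, 62, 238, 242, 242, 236, 199, 186, 191]
260 [104, 105, 107, 103, 105, 108, 104, 108, 109, 106, 177, 174, 30, 27, 24, 85, 34, 32, 33, 32, 33, 32, 34, 43, 72, 237, 238, 238, 238, 241, 237, 234]
```

apply_moves(
  increments="0 0.0123 0.0031 0 0 0 0;0 0.0123 0.0031 0 0 0 0;0 0.0123 0.0031 0 0 0 0;0 0.0123 0.0031 0 0 0 0;0 0.0123 0.0031 0 0 0 0;0 0.0123 0.0031 0 0 0 0;0 0.0123 0.0031 0 0 0 0;0 0.0123 0.0031 0 0 0 0",
)

```text
clock: 18.35
tcp_pos: [0.4059, -0.0139, 0.0279]
orientation: [0.804, 1.491, -1.148]
contact_force: [0.4, -0.2, -0.1]
grip_width: -0.0001
```

Run:
```python
from h import *
p,M=state();plan(p+RV@[.03,0,0],goalx([0,0,0],.25)[1])
f=r.grab_frame("side"); cv2.imwrite("pics/s4.png",f["color"])
w=r.grab_frame("wrist"); cv2.imwrite("pics/w10.png",w["color"])
# right-most extent of the fingers / column near end in the side view: row scan
g=f["color"].max(2)
u,v=proj(f,VO+RV@[-.133,0,.028]); print("col end px",u,v,"tcp",proj(f,p))
for vv in range(int(v)-10,int(v)+8,2): print(vv,g[vv,int(u)-14:int(u)+40:2].tolist())
```

```text
t 18.35 tcp [ 0.4059 -0.0139  0.0279] V [-0.1706 -0.0004  0.0279] F [ 0.4 -0.2 -0.1] q [-0.55  0.54  0.49  2.18 -0.28  0.74  0.47] w -0.0001
t 18.35 tcp [ 0.4059 -0.0139  0.0279] V [-0.1706 -0.0004  0.0279] F [ 0.4 -0.2 -0.1] q [-0.55  0.54  0.49  2.18 -0.28  0.74  0.47] w -0.0001
turn (tool, units) [-0.007  0.007 -0.01 ] | 0.002
shift before-turn axes (m) [-0.0074  0.0291 -0.    ]  after-turn axes [-0.0074  0.0291 -0.    ]
col end px 284.2816001562452 192.478889696701 tcp (np.float64(293.34334818204263), np.float64(191.27599998853074))
182 [35, 34, 35, 34, 35, 32, 31, 27, 29, 26, 28, 40, 41, 31, 34, 36, 36, 37, 37, 37, 35, 241, 246, 106, 72, 168, 168]
184 [35, 33, 33, 33, 32, 36, 37, 32, 32, 29, 31, 128, 101, 32, 35, 36, 36, 36, 38, 37, 39, 227, 230, 93, 58, 168, 166]
186 [33, 34, 37, 34, 35, 35, 39, 38, 37, 35, 30, 102, 100, 30, 34, 35, 34, 35, 33, 36, 37, 37, 35, 36, 64, 167, 166]
188 [56, 62, 94, 98, 147, 133, 220, 219, 52, 34, 25, 87, 68, 39, 35, 34, 34, 35, 32, 36, 35, 34, 36, 34, 61, 166, 169]
190 [230, 229, 231, 227, 225, 217, 169, 212, 79, 35, 33, 79, 57, 56, 31, 34, 33, 36, 37, 33, 34, 35, 38, 35, 60, 164, 167]
192 [210, 203, 197, 189, 184, 178, 105, 166, 101, 34, 38, 39, 35, 35, 35, 36, 32, 34, 35, 36, 33, 36, 34, 32, 33, 157, 166]
194 [158, 151, 146, 137, 130, 122, 80, 108, 81, 36, 35, 33, 31, 35, 31, 29, 32, 34, 32, 34, 34, 34, 36, 34, 38, 159, 166]
196 [111, 108, 106, 106, 106, 102, 69, 102, 80, 36, 34, 35, 34, 35, 36, 34, 36, 35, 36, 35, 37, 34, 36, 34, 32, 157, 166]
198 [183, 212, 236, 146, 89, 76, 45, 51, 37, 35, 37, 34, 33, 35, 35, 35, 35, 37, 34, 35, 36, 34, 34, 33, 33, 158, 168]
```

apply_moves(
  increments="0 0.0039 0.001 0 0 0 0;0 0.0039 0.001 0 0 0 0;0 -0.001 0.0039 0 0 0 0;0 -0.001 0.0039 0 0 0 0;0 -0.001 0.0039 0 0 0 0;0 -0.001 0.0039 0 0 0 0;0 -0.001 0.0039 0 0 0 0;0 -0.001 0.0039 0 0 0 0",
)

```text
clock: 19.25
tcp_pos: [0.4281, -0.0061, 0.0212]
orientation: [0.804, 1.492, -1.149]
contact_force: [-3.5, -0.8, 2.2]
grip_width: 0.0001
```

apply_moves(
  increments="0 -0.0008 0.0029 0 0 0 0;0 -0.0008 0.0029 0 0 0 0;0 -0.0008 0.0029 0 0 0 0;0 -0.0008 0.0029 0 0 0 0;0 0 0 0 0 0 0;0 0 0 0 0 0 0;0 0 0 0 0 0 0;0 0 0 0 0 0 0",
)

```text
clock: 20.05
tcp_pos: [0.4405, -0.0019, 0.0214]
orientation: [0.805, 1.49, -1.147]
contact_force: [-0.1, -0.2, 0.1]
grip_width: -0.0001
```

```bash
cat >> h.py <<'E'
def near_end():
    """column near end & stop gap: top view profile along the groove axis at z=.048 (V x vs brightness)"""
    out=[]
    for n,z in(("side",.04),("wrist",.048)):
        f=r.grab_frame(n); g=f["color"].max(2); cv2.imwrite(f"pics/{n}_{int(r.get_obs()['clock']*100)}.png",f["color"])
        xs=np.arange(-.16,.1,.004); s=[]
        for x in xs:
            u,v=proj(f,VO+RV@[x,0,z]); u,v=int(round(u)),int(round(v)); s.append(int(g[v,u]) if 0<=u<512 and 0<=v<384 else -1)
        print(n,list(zip((xs*1000).astype(int).tolist(),s)))
E
python3 - <<'E'
from h import *
state(); near_end()
E
```

```text
t 20.05 tcp [ 0.4405 -0.0019  0.0214] V [-0.134  -0.0004  0.0214] F [-0.1 -0.2  0.1] q [-0.54  0.59  0.48  2.1  -0.29  0.77  0.47] w -0.0001
side [(-160, 37), (-156, 34), (-152, 35), (-148, 32), (-144, 30), (-139, 68), (-135, 84), (-131, 74), (-127, 101), (-123, 47), (-119, 48), (-115, 141), (-111, 218), (-107, 204), (-103, 165), (-99, 166), (-95, 212), (-91, 219), (-87, 222), (-83, 224), (-79, 224), (-75, 209), (-71, 212), (-67, 217), (-63, 219), (-59, 224), (-55, 226), (-51, 228), (-47, 229), (-43, 211), (-39, 213), (-35, 218), (-31, 222), (-27, 226), (-23, 229), (-19, 230), (-15, 231), (-11, 213), (-7, 215), (-3, 219), (0, 221), (4, 224), (8, 226), (12, 228), (16, 207), (20, 212), (24, 213), (28, 214), (32, 217), (36, 220), (40, 221), (44, 214), (48, 122), (52, 198), (56, 206), (60, 206), (64, 170), (68, 134), (72, 236), (76, 252), (80, 252), (84, 210), (88, 135), (92, 116), (96, 65)]
wrist [(-160, 34), (-156, 34), (-152, 42), (-148, 29), (-144, 37), (-139, 32), (-135, 29), (-131, 88), (-127, 38), (-123, 170), (-119, 47), (-115, 53), (-111, 83), (-107, 223), (-103, 225), (-99, 224), (-95, 105), (-91, 191), (-87, 225), (-83, 221), (-79, 219), (-75, 220), (-71, 226), (-67, 222), (-63, 221), (-59, 225), (-55, 223), (-51, 223), (-47, 222), (-43, 222), (-39, 220), (-35, 218), (-31, -1), (-27, -1), (-23, -1), (-19, -1), (-15, -1), (-11, -1), (-7, -1), (-3, -1), (0, -1), (4, -1), (8, -1), (12, -1), (16, -1), (20, -1), (24, -1), (28, -1), (32, -1), (36, -1), (40, -1), (44, -1), (48, -1), (52, -1), (56, -1), (60, -1), (64, -1), (68, -1), (72, -1), (76, -1), (80, -1), (84, -1), (88, -1), (92, -1), (96, -1)]
```

apply_moves(
  increments="0 -0.0005 0.0019 0 0 0 0;0 -0.0005 0.0019 0 0 0 0;0 -0.0005 0.0019 0 0 0 0;0 -0.0005 0.0019 0 0 0 0;0 -0.0005 0.0019 0 0 0 0;0 0 0 0 0 0 0;0 0 0 0 0 0 0;0 0 0 0 0 0 0",
)

```text
clock: 20.95
tcp_pos: [0.4499, 0.0014, 0.0215]
orientation: [0.805, 1.49, -1.147]
contact_force: [-0.0, -0.3, 0.2]
grip_width: -0.0002
```

apply_moves(
  increments="0 -0.0002 0.001 0 0 0 0;0 0 0 0 0 0 0;0 -0.0002 0.001 0 0 0 0;0 0 0 0 0 0 0;0 -0.0002 0.001 0 0 0 0;0 0 0 0 0 0 0;0 0 0 0 0 0 0;0 0 0 0 0 0 0",
)

```text
clock: 21.75
tcp_pos: [0.4521, 0.0021, 0.0213]
orientation: [0.804, 1.491, -1.148]
contact_force: [-4.3, -0.8, 2.8]
grip_width: -0.0
```

Run:
```python
from h import *
state()
f=r.grab_frame("side"); g=f["color"].max(2)
for x in np.arange(-.13,.095,.003)[list(range(0,16))+list(range(58,75))]:
    s=[]
    for z in(.03,.036,.042):
        u,v=proj(f,VO+RV@[x,0.008,z]); s.append(int(cv2.getRectSubPix(g,(1,1),(u,v))[0,0]))
    print(round(x*1000),s,end="; ")
```

```text
t 21.75 tcp [0.4521 0.0021 0.0213] V [-0.1217 -0.0004  0.0213] F [-4.3 -0.8  2.8] q [-0.54  0.6   0.48  2.07 -0.3   0.79  0.46] w -0.0
-130 [48, 42, 35]; -127 [67, 69, 51]; -124 [74, 96, 80]; -121 [58, 73, 76]; -118 [92, 82, 74]; -115 [91, 85, 81]; -112 [67, 71, 94]; -109 [49, 49, 56]; -106 [82, 78, 70]; -103 [113, 122, 121]; -100 [129, 164, 194]; -97 [131, 169, 200]; -94 [116, 158, 199]; -91 [101, 134, 181]; -88 [96, 104, 135]; -85 [123, 150, 172]; 44 [132, 166, 200]; 47 [133, 165, 199]; 50 [132, 166, 199]; 53 [128, 162, 197]; 56 [110, 145, 182]; 59 [95, 125, 157]; 62 [111, 126, 137]; 65 [132, 150, 177]; 68 [175, 168, 192]; 71 [224, 198, 193]; 74 [252, 242, 198]; 77 [249, 250, 244]; 80 [179, 234, 252]; 83 [130, 189, 228]; 86 [123, 138, 180]; 89 [122, 124, 132]; 92 [110, 104, 118];
```

apply_moves(
  increments="0 -0.0002 0.001 0 0 0 0;0 0 0 0 0 0 0;0 0 0 0 0 0 0;0 0 0 0 0 0 0;0 0 0 0 0 0 0;0 0 0 0 0 0 0;0 0 0 0 0 0 0;0 0 0 0 0 0 0",
)

```text
clock: 22.6
tcp_pos: [0.4521, 0.0022, 0.0213]
orientation: [0.804, 1.492, -1.149]
contact_force: [-5.3, -2.1, 4.4]
grip_width: 0.0002
```

apply_moves(
  increments="0 -0.0002 0.001 0 0 0 0;0 0 0 0 0 0 0;0 0 0 0 0 0 0;0 0 0 0 0 0 0;0 0 0 0 0 0 0;0 0 0 0 0 0 0;0 0 0 0 0 0 0;0 0 0 0 0 0 0",
)

```text
clock: 23.4
tcp_pos: [0.4522, 0.0022, 0.0212]
orientation: [0.803, 1.494, -1.151]
contact_force: [-8.3, -3.5, 5.9]
grip_width: 0.0001
```

Run:
```python
from h import *
state()
```

```text
t 23.4 tcp [0.4522 0.0022 0.0212] V [-0.1217 -0.0004  0.0212] F [-8.3 -3.5  5.9] q [-0.54  0.61  0.48  2.07 -0.3   0.79  0.46] w 0.0001
```

The tool has stalled while the force rises (about 11 N), so the column is against the stop. I'll back off and check.

apply_moves(
  increments="0 0.0005 -0.0019 0 0 0 0;0 0.0007 -0.0029 0 0 0 0;0 0.0012 -0.0048 0 0 0 0;0 0.0012 -0.0048 0 0 0 0;0 0.0012 -0.0048 0 0 0 0;0 0.0012 -0.0048 0 0 0 0;0 0.0012 -0.0048 0 0 0 0;0 0 0 0 0 0 0",
)

```text
clock: 24.2
tcp_pos: [0.4253, -0.0071, 0.0213]
orientation: [0.805, 1.491, -1.148]
contact_force: [0.1, -0.2, 0.1]
grip_width: -0.0002
```

apply_moves(
  increments="0 -0.019 -0.005 0 0 0 0;0 -0.019 -0.005 0 0 0 0;0 -0.019 -0.005 0 0 0 0;0 -0.019 -0.005 0 0 0 0;0 -0.019 -0.005 0 0 0 0;0 -0.019 -0.005 0 0 0 0;0 -0.019 -0.005 0 0 0 0;0 0 0 0 0 0 0",
)

```text
clock: 25.0
tcp_pos: [0.4267, -0.007, 0.1607]
orientation: [0.808, 1.488, -1.144]
contact_force: [-0.2, -0.6, 0.2]
grip_width: 0.0001
```

Run:
```python
from h import *
state()
f=r.grab_frame("top"); g=f["color"]; cv2.imwrite("pics/top_end.png",g)
s=r.grab_frame("side"); cv2.imwrite("pics/side_end.png",s["color"]); h=s["color"].max(2)
w=r.grab_frame("wrist"); cv2.imwrite("pics/wrist_end.png",w["color"]);
print("side near end",[(round(x*1000),[int(h[int(round(v)),int(round(u))]) for u,v in (proj(s,VO+RV@[x,.008,z]) for z in(.03,.04))]) for x in np.arange(-.124,-.085,.003)])
gw=w["color"].max(2)
print("wrist near end",[(round(x*1000),int(gw[int(round(v)),int(round(u))])) for x in np.arange(-.125,-.08,.002) for u,v in [proj(w,VO+RV@[x,0,.046])] if 0<=u<512 and 0<=v<384])
# columns across groove, top: brightness profile over y at three x
gt=g.max(2)
for x in(-.09,-.06,0,.05): print(x,[(y,int(gt[int(round(v)),int(round(u))])) for y in range(-36,40,4) for u,v in [proj(f,VO+RV@[x,y/1000,.028])]])
# bystanders: compare with first picture
d=np.abs(cv2.imread("pics/top0.png").astype(int)-g).max(2)
for n,(u,v) in dict(timer=(169,225),boat=(156,246),cassette=(190,257),pipette=(148,182),beaker=(260,147),petri=(363,257)).items(): print(n,(d[v-14:v+15,u-14:u+15]>40).sum())
```

```text
t 25.0 tcp [ 0.4267 -0.007   0.1607] V [-0.1487 -0.0007  0.1607] F [-0.2 -0.6  0.2] q [-0.66  0.33  0.6   2.06 -0.13  1.05  0.35] w 0.0001
side near end [(-124, [37, 35]), (-121, [36, 31]), (-118, [31, 34]), (-115, [31, 34]), (-112, [37, 34]), (-109, [46, 43]), (-106, [103, 108]), (-103, [103, 108]), (-100, [132, 182]), (-97, [135, 194]), (-94, [119, 186]), (-91, [119, 186]), (-88, [96, 126])]
wrist near end [(-125, 42), (-123, 33), (-121, 39), (-119, 38), (-117, 40), (-115, 36), (-113, 38), (-111, 36), (-109, 37), (-107, 39), (-105, 37), (-103, 35), (-101, 152), (-99, 220), (-97, 219), (-95, 218), (-93, 220), (-91, 222), (-89, 220), (-87, 158), (-85, 120), (-83, 141), (-81, 219)]
-0.09 [(-36, 157), (-32, 158), (-28, 159), (-24, 159), (-20, 155), (-16, 159), (-12, 158), (-8, 157), (-4, 155), (0, 155), (4, 153), (8, 150), (12, 148), (16, 146), (20, 142), (24, 141), (28, 137), (32, 137), (36, 133)]
-0.06 [(-36, 158), (-32, 156), (-28, 156), (-24, 157), (-20, 157), (-16, 154), (-12, 155), (-8, 153), (-4, 152), (0, 149), (4, 146), (8, 144), (12, 142), (16, 139), (20, 137), (24, 130), (28, 130), (32, 124), (36, 122)]
0 [(-36, 154), (-32, 152), (-28, 151), (-24, 149), (-20, 144), (-16, 143), (-12, 140), (-8, 137), (-4, 131), (0, 129), (4, 126), (8, 122), (12, 116), (16, 123), (20, 160), (24, 179), (28, 176), (32, 179), (36, 178)]
0.05 [(-36, 161), (-32, 158), (-28, 165), (-24, 162), (-20, 163), (-16, 162), (-12, 146), (-8, 135), (-4, 140), (0, 153), (4, 152), (8, 152), (12, 152), (16, 156), (20, 155), (24, 136), (28, 187), (32, 223), (36, 229)]
timer 0
boat 0
cassette 0
pipette 0
beaker 0
petri 0
```

```bash
python3 -c "
from h import *
state(); print(r.hand_in())"
```

```text
t 25.15 tcp [ 0.4247 -0.007   0.1583] V [-0.1505 -0.      0.1583] F [-0.7  0.6  0.3] q [-0.66  0.33  0.6   2.07 -0.14  1.05  0.35] w -0.0003
the job is handed in; nothing more can be done
None
```

The column is in the V-block groove against the stop plate, and I handed the job in at about 25 s of the 53 s allowed. The hand-in returned no verdict.

I rolled it along the bench and up the ramp with both open fingers, pushing low on its side until it dropped into the groove. Then I pushed it endwise with the closed fingers and backed the tool clear.

**Last checks:**
- **Against the stop:** the tool stopped moving while the push rose to about 11 N. The wrist camera puts the near end at x ≈ -101 mm, against -100 mm expected. The side view reads -100 to -106 mm, coarse and with the end face in view.
- **In the groove:** a picture taken before the endwise push showed the column lying in the groove. I did not re-measure its height or angle afterwards, because the arm hid part of the column in the last top view.
- **Other things on the bench:** comparing the first and last top views at all six bystanders showed no change.
- **Forces:** readings were taken only at the end of each move call. The highest was about 11 N, against the 50 N limit.

**Disagreement:** the open fingertips turned out to be about 16 mm behind the reported TCP (from two camera views). The text implies they are about 4 mm ahead, so I set the pushing height from the cameras and from small downward steps that met no contact.

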